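# Put a spice jar away in the revolving rack

### The arm

A 6-joint arm with a two-finger parallel gripper is mounted at the origin on a cart in front of the work surface, level with it; the furniture and walls round the work are solid. World frame = base frame: x ahead of the robot, y to its left, z up, the work surface at z = 0. Lengths are in mm, angles in degrees, forces in N, time in s.
With the tool pointing down it reaches from about 300 to 850 mm from the base axis. Payload 4.2 kg.
Tool frame: the origin (TCP) lies at the very end of the fingers, on their centre line; the grasp point (between the pads) lies 19 mm behind it; z points along the fingers, y is the line along which they close (so a half turn about z gives the same grasp; the last joint's range is limited). The gripper opens to 91 mm and grips with 3 to 60 N. Pads are 32 mm wide; open, the fingers measure 118 mm over their backs; the gripper's body (76 mm by 178 mm) begins 60 mm behind the grasp point.
Start: joints at [70.187, 18.312, 89.639, -0, 72.044, -1.146], TCP at [184.041, 544.768, 213.976] pointing down, gripper open.
Joint ranges: [-177.97, 177.97], [-48.28, 115.42], [12.27, 149.76], [-77.06, 257.06], [2.81, 150.46], [-146.56, 146.56]. Speed limits (degrees/s): [147.25, 147.25, 180, 180, 180, 180].

### API

Orientations are given as [roll, pitch, yaw] about the fixed x, y, z axes, in that order (R = Rz(yaw) Ry(pitch) Rx(roll)).
In Python, from workcell import env, grab_frame gives the robot as it stands. The module is installed in compiled form; this text tells all that it offers.
- The arm moves only by the tool move_arm, never from a script. Its argument "plan" is a list of rows, each an object of numbers: "tx", "ty", "tz": the shift along the tool's x, y, z in cm; "wx", "wy", "wz": the turn, a rotation vector about the tool's x, y, z in rad. In form: [{"tx": .., "ty": .., "tz": .., "wx": .., "wy": .., "wz": ..}, ...]. A call has 1 to 12 rows; each row shifts and turns the commanded pose from where the row before left it, along the tool's axes as they then stand; what a row does not reach is not made up. A row lasts 1/12 s, in which the tool goes at most 41.7 mm and 7.16 degrees, less where a joint would pass 70% of its speed; a pose out of reach is approached as far as the arm can. A call is refused whole if a number of a shift passes 4.17 or a number of a turn 0.125, either way. A call with a gripper value outside its range is refused whole. "gripper" is the finger opening in cm, from 0 to 9.12, set as the call begins (left out, the last holds). The fingers move at their own pace and stop on an object; "force" is the grip in N (left out, the last holds). Time passes only in rows, so rows that do not move let the fingers close. It gives the time, the measured TCP pose, the force, the opening and the grip force at its end, in the units of the state.
- env.state(): the state, without advancing time (a new reading comes with each control period).
- grab_frame(name): name is "scene" or "top"; returns a dict with "color" (480x640x3 uint8, red, green, blue), "vfov" (degrees; the focal length in pixels is half the picture's height over the tangent of half this angle, whatever the lens; pixels are square), "cx", "cy" (the principal point, pixels), "k1" (the pictures are not rectified: a ray, as slopes to the right and down, at radius r is drawn at 1 + k1 r^2 times it, then the intrinsics apply), "view" (4x4, takes a point from world to camera coordinates). Camera axes: x right, y up, looking along -z (the intrinsics and any distortion apply to the point x, -y, -z); pixel columns grow to the right and rows downward; lengths in mm; the calibration is good to about 2 mm. A picture is of the moment at which its call begins. There is no depth.
- env.job_done(): hands the job in; it is judged then, once.
The state is a dict: "time_s": time; "qpos": joint angles; "qvel": joint speeds; "effort": joint torques, N m; "ee_pos": TCP position; "ee_rot": TCP orientation; "force": force on the tool from outside, world axes, zero at the start; "torque": the same for the moment, N m; "gripper_width": finger opening in mm; "gripper_force": force on a finger pad.
Only numpy, scipy, OpenCV 4.12 (cv2) and the standard library are available. Lean on these libraries where they do the work, as an engineer would, in place of code of your own. Each camera call takes 0.05 s, during which the arm holds its last target. There are 200 camera calls.

### The job

Put the loose spice jar away in the revolving spice rack: push the bar on top round, either way, until the rack's one empty place clicks into its stop in the middle of the gap in the wire cover. Then stand the jar upright in that place, lowered all the way down into its cup rather than dropped, and let go. Leave the things standing around where they are.

Things in the scene. Friction and masses are not known exactly. Their poses are not given: they have to be found in the camera images.
- spice_rack: Fixed revolving spice rack: round wooden base, 296 mm diameter; flat brass wire cover, 298 mm diameter (148 to 152 mm above the worktop) on 3 pillars. Origin: on the turning axis, base underside. Gap in the cover round the body's -x axis: between 45 degrees either side of it, all beyond 60 mm from the axis is open from above. Under it a wooden deck turns, top at 30 mm.
- bar_centre (a point): Middle of the dark wooden turning bar above the cover, on the turning axis, 173 mm above the worktop. Bar: 104 mm long, 17 wide, 161 to 185 mm above the worktop, lying along (1, 1, 0) of this point's axes, which are the deck's. Push an end sideways; turns both ways without limit. 4 click stops, 90 degrees apart, about 0.4 N m to pass, drawing in from within 8 degrees.
- empty_place (a point): Middle of the empty place's floor, on the deck (30 mm above the worktop), 105 mm from the turning axis toward the deck's -x; turns with the deck. Round it a steel cup: inner diameter 47 mm, flaring to 52 at the rim, 22 mm deep. The other 3 places, 90 degrees apart, hold 2 spice jars and a salt shaker, fixed, tops up to 135 mm above the worktop.
- gap_centre (a point): Fixed point in the middle of the gap, 105 mm from the turning axis on the rack's -x axis, at deck height (30 mm): where the empty place stands when it has clicked into its stop.
- spice_jar: The spice jar to put away: clear glass jar with a dark cap, the only spice jar standing loose on the worktop; 41 mm diameter, 105 mm high, 110 g. Origin: centre of its underside; z up along its axis.
- pepper_mill: Bystander: wooden pepper mill, 58 mm diameter, 150 mm high, standing. Origin: centre of its underside.
- garlic: Bystander: garlic bulb, about 60 mm, in front of the rack. Origin: centre of its underside.
- tin: Bystander: low food tin, 75 mm diameter, 58 mm high. Origin: centre of its underside.
Not all that is in view belongs to the job. Leave any blue, orange or turquoise look-alike of the spice_jar alone.

How it is judged (in metres and radians):
On the way:
1. the empty place rests in its click stop in the middle of the gap, before the jar goes in (horizontal distance between empty_place and gap_centre below 0.009 m and horizontal distance between spice_jar and gap_centre above 0.06 m), for 0.2 s.
At the end, for the whole second after the job is handed in: The deck rests in the stop that puts the formerly empty place in the middle of the gap (within 9 mm), and the spice jar stands released and at rest in that place's cup: within 7 mm of its centre, its underside within 4 mm of the floor, upright within 0.1 rad (horizontal distance between empty_place and gap_centre below 0.009 m and horizontal distance between spice_jar and empty_place below 0.007 m and z of spice_jar in the frame of empty_place below 0.004 m and angle between spice_jar's own z axis and vertical below 0.1 rad and linear speed of spice_jar below 0.02 m/s); the robot touches nothing.
It fails at once if the jar is dropped or rammed into the rack (faster than 0.6 m/s in the gap, a fall of about 2 cm) (linear speed of spice_jar above 0.6 m/s and horizontal distance between spice_jar and gap_centre below 0.05 m and z of spice_jar in the frame of gap_centre below 0.08 m).
It fails at once if the pepper mill, garlic or tin is moved more than 30 mm (distance of any of pepper_mill, garlic, tin from where it was at the start of the episode above 0.03 m).
It also fails if it takes over 67 s, if anything falls off the work surface, if the arm or the gripper's body presses on something with over 40 N, if the wrist force passes 120 N, or if a joint passes its speed limit or range.

## Working session

There is one attempt and no reset: what is moved stays moved. The work goes in short steps, Python scripts to look and compute and a tool call to move; the robot and the scene stay as the last step left them, time stands still between calls to the robot, and variables do not carry over. Pictures are saved under pics/ and viewed, at most 10 in all, crops included, and the job is handed in when it is done.

Besides the shell and the picture viewer there is one more tool, called after ">>>" as name([rows], argument=value, ...), one row to a line, values as JSON. move_arm: Moves the arm, as the interface text tells. Its arguments: {"type":"object","properties":{"plan":{"type":"array","items":{"type":"object","properties":{"tx":{"type":"number"},"ty":{"type":"number"},"tz":{"type":"number"},"wx":{"type":"number"},"wy":{"type":"number"},"wz":{"type":"number"}}}},"gripper":{"type":"number"},"force":{"type":"number"}},"required":["plan"]}

```bash
mkdir -p pics
cat > h.py <<'E'
import numpy as np, cv2
from workcell import env, grab_frame
def grab(n,save=None):
    f=grab_frame(n)
    if save: cv2.imwrite(save,f["color"][:,:,::-1])
    return f
def ray(f,u,v):
    F=240/np.tan(np.radians(f["vfov"])/2); d=np.array([(u-f["cx"])/F,(v-f["cy"])/F]); s=d.copy()
    for _ in range(20): s=d/(1+f["k1"]*(s@s))
    V=np.array(f["view"]); R=V[:3,:3]; o=-R.T@V[:3,3]
    w=R.T@np.array([s[0],-s[1],-1]); return o,w/np.linalg.norm(w)
def plane(f,u,v,z):
    o,d=ray(f,u,v); return o+d*(z-o[2])/d[2]
def two(f,p,g,q):
    o,d=ray(f,*p); a,b=ray(g,*q); A=np.stack([d,-b],1); t=np.linalg.lstsq(A,a-o,rcond=None)[0]
    x,y=o+d*t[0],a+b*t[1]; return (x+y)/2,np.linalg.norm(x-y)
def proj(f,P):
    V=np.array(f["view"]); c=V[:3,:3]@np.array(P,float)+V[:3,3]; s=np.array([c[0],-c[1]])/-c[2]
    F=240/np.tan(np.radians(f["vfov"])/2); s=s*(1+f["k1"]*(s@s)); return s*F+[f["cx"],f["cy"]]
E
python3 - <<'E'
from h import *
for n in("scene","top"):
    f=grab(n,f"pics/{n}0.png"); o,d=ray(f,320,240); print(n,f["vfov"],f["k1"],o.round(),d.round(2))
print(env.state())
E
```

```text
scene 50.36646159155205 -0.04415334179017146 [-110. -424.  894.] [ 0.56  0.44 -0.71]
top 54.67236779763779 -0.10931967358112192 [ 358.   51. 1228.] [ 0.13 -0.03 -0.99]
{'time_s': 0.1, 'qpos': array([ 7.01893322e+01,  1.83463695e+01,  8.96977428e+01, -1.21965099e-03,
        7.20444573e+01, -1.14580335e+00]), 'qvel': array([-0.01539629, -0.01341549, -0.16520764, -0.06861781, -0.03700279,
       -0.11179911]), 'effort': array([-1.18099804e-03, -4.13330197e+01, -2.32511258e+01,  7.28028500e-02,
        4.22356767e-02, -6.66398341e-05]), 'ee_pos': array([183.8729356 , 544.34046535, 213.23182334]), 'ee_rot': array([-1.79911425e+02, -6.11664753e-04,  1.61335512e+02]), 'force': array([0.12517144, 0.13503441, 0.67526501]), 'torque': array([ 0.0272687 , -0.00270809,  0.01080214]), 'gripper_force': 0.0, 'gripper_width': 90.83694273419145}
```

View pics/scene0.png

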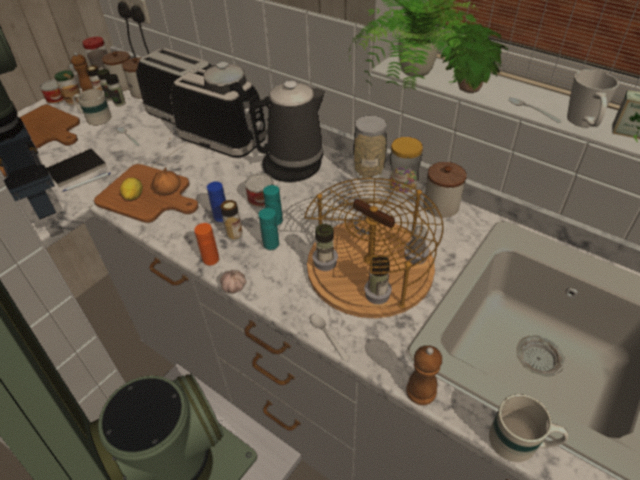

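View pics/top0.png

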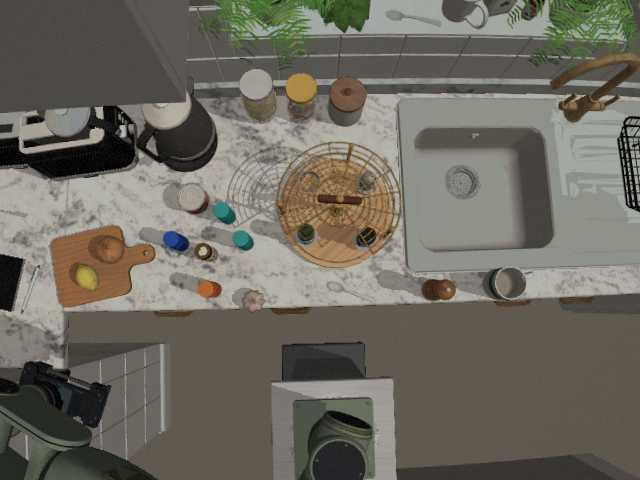

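The scene view shows the loose dark-capped jar at (231,220), with the rack around (372,250). The top view shows the rack at (338,205) and an apparently empty cup ring at (310,182).

Things that could be taken for the jar, by top-view pixel:
- Dark-capped clear jar: (204,251). This is my choice.
- Blue: (176,240).
- Orange: (209,289).
- Turquoise: (224,211) and (243,240).
- Jars fixed in the rack: (306,233) and (367,237).

I'll check the choice and the rack in one crop.

Run:
```python
import cv2,numpy as np
a=cv2.imread("pics/top0.png");b=cv2.imread("pics/scene0.png")
A=cv2.resize(a[130:280,265:415],(400,400),interpolation=3)
B=cv2.resize(b[165:315,300:450],(400,400),interpolation=3)
C=cv2.resize(a[225:275,150:250],(400,200),interpolation=3)
D=cv2.resize(b[175:275,170:370],(400,200),interpolation=3)
cv2.imwrite("pics/c1.png",np.vstack([np.hstack([A,B]),np.hstack([C,D])]))
```

```text
(no output)
```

View pics/c1.png

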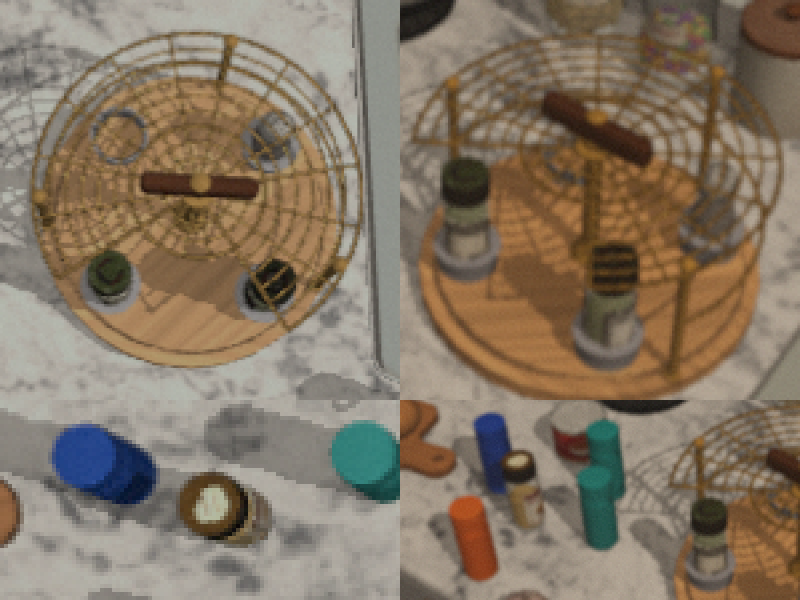

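The crop confirms it: the loose jar's dark cap is at top (203,251) and scene (229,205). The empty cup ring is at top (310,181). The cover looks open toward the front (image bottom), between the left and right pillars. Now I'll measure.

Run:
```python
from h import *
t=grab("top");s=grab("scene")
T=lambda x,y:(265+x*3/8-.3,130+y*3/8-.3); S=lambda x,y:(300+(x-400)*3/8-.3,165+y*3/8-.3)
for n,a,b in [("pillarL",T(40,200),S(453,80)),("pillarB",T(231,42),S(719,72)),("pillarR",T(335,266),S(690,263)),
 ("axiscap",T(201,183),S(597,118)),("barend1",T(141,183),S(548,103)),("barend2",T(258,187),S(648,152))]:
    P,e=two(t,a,s,b); print(n,P.round(1),round(e,1))
P,e=two(t,(150+212/4-.4,225+106/4-.4),s,(170+119/2-.3,175+61/2-.3));print("jarcap",P.round(1),e)
# colour masks, top
hsv=cv2.cvtColor(t["color"],cv2.COLOR_RGB2HSV)
def blob(name,f,roi,lo,hi,z):
    h=cv2.cvtColor(f["color"],cv2.COLOR_RGB2HSV); x0,y0,x1,y1=roi; m=cv2.inRange(h,lo,hi); k=np.zeros_like(m);k[y0:y1,x0:x1]=m[y0:y1,x0:x1]
    c=max(cv2.findContours(k,0,2)[0],key=cv2.contourArea); r=cv2.minAreaRect(c); e=cv2.minEnclosingCircle(c)
    print(name,cv2.contourArea(c),np.round(r[0],1),np.round(r[1],1),round(r[2],1),"plane",plane(t,*r[0],z).round(1) if f is t else "")
    return c
c=blob("bar",t,(300,185,380,215),(0,80,0),(14,255,110),185)
b=c.reshape(-1,2).astype(float); vx,vy,x0,y0=cv2.fitLine(c,2,0,.01,.01).ravel()
q=plane(t,x0-20*vx,y0-20*vy,185)-plane(t,x0+20*vx,y0+20*vy,185); print("bar dir deg",np.degrees(np.arctan2(q[1],q[0])))
for n,l,h,z in [("blue",(110,120,40),(125,255,255),100),("orange",(3,180,120),(11,255,255),100),("teal",(80,100,60),(95,255,255),100)]: blob(n,t,(150,190,260,300),l,h,z)
for n,p in [("empty",T(119,136)),("p2",T(110,283)),("p3",T(270,291)),("p4",T(272,146))]: print(n,plane(t,*p,52).round(1))
for n,p in [("axis base",T(190,215))]: print(n,plane(t,*p,30).round(1))
for n,p,z in [("baseL",T(33,190),0),("baseBot",T(190,366),26)]: print(n,plane(t,*p,z).round(1))
for n,p in [("gapL?",T(50,262)),("gapR?",T(290,330))]: print(n,plane(t,*p,150).round(1))
# bigger crop of the front of the rack with contrast
A=cv2.resize(t["color"][180:280,265:405],(800,571),interpolation=2)
cv2.imwrite("pics/c2.png",A[:,:,::-1])
```

```text
pillarL [581.3 113.5 162. ] 1.7
pillarB [724.1 -60.7 154.6] 1.2
pillarR [ 518.4 -146.2  153.6] 5.2
axiscap [586.6 -25.4 185.8] 1.5
barend1 [591.6  25.  172.7] 0.9
barend2 [583.1 -74.8 178.5] 2.7
jarcap [482.6 307.2 106.8] 0.7080355464705089
bar 117.5 [328.1 198.3] [20.4  8.2] 3.4 plane [587.9   1.6 185. ]
bar dir deg 80.05659422674157
blue 304.0 [175.5 241. ] [25.9 15.7] 26.6 plane [509.8 376.6 100. ]
orange 13.5 [213.8 291.2] [ 3.8 10.6] 12.5 plane [384.7 281.6 100. ]
teal 284.5 [224.3 212.8] [24.  14.8] 45.0 plane [577.1 255.4 100. ]
empty [665.4  42.5  52. ]
p2 [520.9  54.9  52. ]
p3 [509.1 -98.5  52. ]
p4 [ 651.9 -106.7   52. ]
axis base [589.5 -25.5  30. ]
baseL [625.1 130.6   0. ]
baseBot [441.  -20.7  26. ]
gapL? [527.3 107.  150. ]
gapR? [ 461.5 -102.2  150. ]
```

View pics/c2.png

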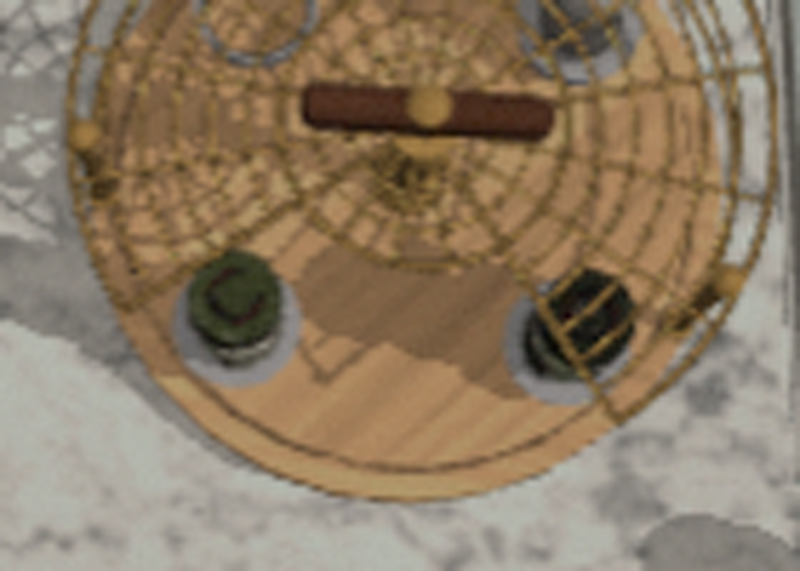

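The gap edges are clear in this crop: the left spoke ends at top (287.4,233.9) and the right one at (373.1,253.1). I get the axis at about (587,-26), the empty place at about 40.5° and the gap at about 166°, so the deck turns +125° CCW. I'll move above the bar now.

>>> move_arm([
  {"tz":-2},
  {"tz":-2},
  {"tx":-2.82,"ty":-2.06},
  {"tx":-2.82,"ty":-2.06},
  {"tx":-2.82,"ty":-2.06},
  {"tx":-2.82,"ty":-2.06},
  {"tx":-2.82,"ty":-2.06},
  {"tx":-2.82,"ty":-2.06},
  {"tx":-2.82,"ty":-2.06},
  {"tx":-2.82,"ty":-2.06},
  {"tx":-2.82,"ty":-2.06},
  {"tx":-2.82,"ty":-2.06},
], gripper=9)

```text
schema error: expected keys tx, ty, tz, wx, wy, wz
```

>>> move_arm([
  {"tx":-2.82,"ty":-2.06},
  {"tx":-2.82,"ty":-2.06},
  {"tx":-2.82,"ty":-2.06},
  {"tx":-2.82,"ty":-2.06},
  {"tx":-2.82,"ty":-2.06},
  {"tx":-2.82,"ty":-2.06},
  {"tx":-2.82,"ty":-2.06},
  {"tx":-2.82,"ty":-2.06},
  {"tx":-2.82,"ty":-2.06},
  {"tx":-2.82,"ty":-2.06},
])

```text
schema error: expected keys tx, ty, tz, wx, wy, wz
```

>>> move_arm([
  {"wz":0.11},
  {"wz":0.11},
  {"wz":0.11},
  {"wz":0.11},
  {"wz":0.11},
  {"wz":0.11},
  {"wz":0.11},
  {"wz":0.11},
  {"wz":0.11},
  {"wz":0.11},
  {"wz":0.11},
  {"wz":0.11},
])

```text
schema error: expected keys tx, ty, tz, wx, wy, wz
```

```bash
cat >> h.py <<'E'
def delta(goal,psi=None):
    s=env.state(); p=np.radians(s["ee_rot"][2]); d=np.array(goal)-s["ee_pos"]
    print("tool cm",np.round([d[0]*np.cos(p)+d[1]*np.sin(p),d[0]*np.sin(p)-d[1]*np.cos(p),-d[2]],1)/10,
      "wz",None if psi is None else round(-np.radians((psi-np.degrees(p)+180)%360-180),3),"| pos",s["ee_pos"].round(1),s["ee_rot"].round(1),"F",s["force"].round(1),"q",s["qpos"].round(),"w",s["gripper_width"].round(1),"t",round(s["time_s"],1))
E
python3 - <<'E'
from h import *
t=grab("top"); f=grab("scene","pics/s1.png")
ax=np.array([587,-26])
for n,p in [("gapL",(287.4,233.9)),("gapR",(373.1,253.1)),("inL",(265+300/5.714,180+205/5.714)),("inR",(265+515/5.714,180+280/5.714))]:
    P=plane(t,*p,150)[:2]-ax; print(n,P.round(1),np.hypot(*P).round(1),np.degrees(np.arctan2(P[1],P[0]))%360)
for n,p in [("blue",(170.3,238.9)),("teal1",(241.6,238.4)),("orange",(208,289)),("teal2",(223,210))]: print(n,plane(t,*p,105).round())
delta([587,-26,200],85.5)
E
```

```text
gapL [-74. 124.] 144.4 120.84881909524387
gapR [-124.6  -75.4] 145.6 211.17046227783925
inL [-33.   52.2] 61.7 122.28411890222547
inR [-66.5 -35.4] 75.4 208.03786789436077
blue [515. 388. 105.]
teal1 [511. 212. 105.]
orange [390. 295. 105.]
teal2 [583. 258. 105.]Traceback (most recent call last):
  File "<stdin>", line 7, in <module>
  File "h.py", line 23, in delta
    "wz",None if psi is None else round(-np.radians((psi-np.degrees(p)+180)%360-180),3),"| pos",s["ee_pos"].round(1),s["ee_rot"].round(1),"F",s["force"].round(1),"q",s["qpos"].round(),"w",s["gripper_width"].round(1),"t",round(s["time_s"],1))
                                                                                                                                                                                            ^^^^^^^^^^^^^^^^^^^^^^^^
AttributeError: 'float' object has no attribute 'round'
```

Every row needs all six keys. The gap centre is confirmed at 166°.

```bash
sed -i 's/s\["gripper_width"\].round(1)/round(float(s["gripper_width"]),1)/' h.py
```

>>> move_arm([
  {"tx":0,"ty":0,"tz":-2,"wx":0,"wy":0,"wz":0},
  {"tx":0,"ty":0,"tz":-2,"wx":0,"wy":0,"wz":0},
  {"tx":-2.82,"ty":-2.06,"tz":0,"wx":0,"wy":0,"wz":0},
  {"tx":-2.82,"ty":-2.06,"tz":0,"wx":0,"wy":0,"wz":0},
  {"tx":-2.82,"ty":-2.06,"tz":0,"wx":0,"wy":0,"wz":0},
  {"tx":-2.82,"ty":-2.06,"tz":0,"wx":0,"wy":0,"wz":0},
  {"tx":-2.82,"ty":-2.06,"tz":0,"wx":0,"wy":0,"wz":0},
  {"tx":-2.82,"ty":-2.06,"tz":0,"wx":0,"wy":0,"wz":0},
  {"tx":-2.82,"ty":-2.06,"tz":0,"wx":0,"wy":0,"wz":0},
  {"tx":-2.82,"ty":-2.06,"tz":0,"wx":0,"wy":0,"wz":0},
  {"tx":-2.82,"ty":-2.06,"tz":0,"wx":0,"wy":0,"wz":0},
  {"tx":-2.82,"ty":-2.06,"tz":0,"wx":0,"wy":0,"wz":0},
], gripper=9)

```text
time_s: 1.3
ee_pos: [385.9, 257.8, 254.1]
ee_rot: [180.0, 0.0, 161.3]
force: [0.6, 1.2, -0.8]
gripper_width: 89.9
gripper_force: 0.0
```

>>> move_arm([
  {"tx":-2.82,"ty":-2.06,"tz":0,"wx":0,"wy":0,"wz":0},
  {"tx":-2.82,"ty":-2.06,"tz":0,"wx":0,"wy":0,"wz":0},
  {"tx":-2.82,"ty":-2.06,"tz":0,"wx":0,"wy":0,"wz":0},
  {"tx":-2.82,"ty":-2.06,"tz":0,"wx":0,"wy":0,"wz":0},
  {"tx":-2.82,"ty":-2.06,"tz":0,"wx":0,"wy":0,"wz":0},
  {"tx":-2.82,"ty":-2.06,"tz":0,"wx":0,"wy":0,"wz":0},
  {"tx":-2.82,"ty":-2.06,"tz":0,"wx":0,"wy":0,"wz":0},
  {"tx":-2.82,"ty":-2.06,"tz":0,"wx":0,"wy":0,"wz":0},
  {"tx":-2.82,"ty":-2.06,"tz":0,"wx":0,"wy":0,"wz":0},
  {"tx":-2.82,"ty":-2.06,"tz":0,"wx":0,"wy":0,"wz":0},
])

```text
time_s: 2.13
ee_pos: [587.2, -27.7, 253.9]
ee_rot: [180.0, -0.0, 161.3]
force: [-0.3, 0.1, 0.6]
gripper_width: 90.2
gripper_force: 0.0
```

>>> move_arm([
  {"tx":0,"ty":0,"tz":0,"wx":0,"wy":0,"wz":0.11},
  {"tx":0,"ty":0,"tz":0,"wx":0,"wy":0,"wz":0.11},
  {"tx":0,"ty":0,"tz":0,"wx":0,"wy":0,"wz":0.11},
  {"tx":0,"ty":0,"tz":0,"wx":0,"wy":0,"wz":0.11},
  {"tx":0,"ty":0,"tz":0,"wx":0,"wy":0,"wz":0.11},
  {"tx":0,"ty":0,"tz":0,"wx":0,"wy":0,"wz":0.11},
  {"tx":0,"ty":0,"tz":0,"wx":0,"wy":0,"wz":0.11},
  {"tx":0,"ty":0,"tz":0,"wx":0,"wy":0,"wz":0.11},
  {"tx":0,"ty":0,"tz":0,"wx":0,"wy":0,"wz":0.11},
  {"tx":0,"ty":0,"tz":0,"wx":0,"wy":0,"wz":0.11},
  {"tx":0,"ty":0,"tz":0,"wx":0,"wy":0,"wz":0.11},
  {"tx":0,"ty":0,"tz":0,"wx":0,"wy":0,"wz":0.11},
])

```text
time_s: 3.13
ee_pos: [586.4, -26.1, 253.8]
ee_rot: [-180.0, -0.0, 85.4]
force: [-0.5, -1.6, -0.7]
gripper_width: 89.9
gripper_force: 0.0
```

Run:
```python
from h import *
delta([587,-26,165],85.5)
```

```text
tool cm [0.01 0.06 8.88] wz -0.002 | pos [586.4 -26.1 253.8] [-180.    -0.    85.4] F [-0.5 -1.6 -0.7] q [-4. 18. 84.  0. 78.  1.] w 89.9 t 3.1
```

>>> move_arm([
  {"tx":0,"ty":0.05,"tz":2,"wx":0,"wy":0,"wz":0},
  {"tx":0,"ty":0,"tz":2,"wx":0,"wy":0,"wz":0},
  {"tx":0,"ty":0,"tz":2,"wx":0,"wy":0,"wz":0},
  {"tx":0,"ty":0,"tz":1.2,"wx":0,"wy":0,"wz":0},
  {"tx":0,"ty":0,"tz":1.0,"wx":0,"wy":0,"wz":0},
  {"tx":0,"ty":0,"tz":1.0,"wx":0,"wy":0,"wz":0},
  {"tx":0,"ty":0,"tz":0,"wx":0,"wy":0,"wz":0},
])

```text
time_s: 3.72
ee_pos: [586.0, -26.1, 160.0]
ee_rot: [-179.8, -0.0, 85.7]
force: [0.3, 0.1, 0.6]
gripper_width: 89.9
gripper_force: 0.0
```

>>> move_arm([
  {"tx":0,"ty":0,"tz":0,"wx":0,"wy":0,"wz":0},
  {"tx":0,"ty":0,"tz":0,"wx":0,"wy":0,"wz":0},
  {"tx":0,"ty":0,"tz":0,"wx":0,"wy":0,"wz":0},
  {"tx":0,"ty":0,"tz":0,"wx":0,"wy":0,"wz":0},
  {"tx":0,"ty":0,"tz":0,"wx":0,"wy":0,"wz":0},
  {"tx":0,"ty":0,"tz":0,"wx":0,"wy":0,"wz":0},
  {"tx":0,"ty":0,"tz":0,"wx":0,"wy":0,"wz":0},
  {"tx":0,"ty":0,"tz":0,"wx":0,"wy":0,"wz":0},
  {"tx":0,"ty":0,"tz":0,"wx":0,"wy":0,"wz":0},
  {"tx":0,"ty":0,"tz":0,"wx":0,"wy":0,"wz":0},
], gripper=1, force=25)

```text
time_s: 4.55
ee_pos: [587.0, -26.1, 161.9]
ee_rot: [-180.0, -0.0, 85.7]
force: [-0.6, 0.8, -0.3]
gripper_width: 26.3
gripper_force: 0.0
```

>>> move_arm([
  {"tx":0,"ty":0,"tz":0,"wx":0,"wy":0,"wz":0},
  {"tx":0,"ty":0,"tz":0,"wx":0,"wy":0,"wz":0},
  {"tx":0,"ty":0,"tz":0,"wx":0,"wy":0,"wz":0},
  {"tx":0,"ty":0,"tz":0,"wx":0,"wy":0,"wz":0},
])

```text
time_s: 4.88
ee_pos: [588.1, -26.2, 162.0]
ee_rot: [179.9, -0.0, 85.7]
force: [6.4, -0.2, -2.5]
gripper_width: 16.8
gripper_force: 25.0
```

>>> move_arm([
  {"tx":0,"ty":0,"tz":0,"wx":0,"wy":0,"wz":-0.05},
  {"tx":0,"ty":0,"tz":0,"wx":0,"wy":0,"wz":-0.05},
  {"tx":0,"ty":0,"tz":0,"wx":0,"wy":0,"wz":-0.05},
  {"tx":0,"ty":0,"tz":0,"wx":0,"wy":0,"wz":-0.05},
  {"tx":0,"ty":0,"tz":0,"wx":0,"wy":0,"wz":-0.05},
  {"tx":0,"ty":0,"tz":0,"wx":0,"wy":0,"wz":-0.05},
])

```text
time_s: 5.38
ee_pos: [588.8, -26.1, 162.0]
ee_rot: [179.8, 0.0, 103.0]
force: [7.0, -0.2, -3.7]
gripper_width: 16.7
gripper_force: 25.0
```

>>> move_arm([
  {"tx":0,"ty":0,"tz":0,"wx":0,"wy":0,"wz":-0.09},
  {"tx":0,"ty":0,"tz":0,"wx":0,"wy":0,"wz":-0.09},
  {"tx":0,"ty":0,"tz":0,"wx":0,"wy":0,"wz":-0.09},
  {"tx":0,"ty":0,"tz":0,"wx":0,"wy":0,"wz":-0.09},
  {"tx":0,"ty":0,"tz":0,"wx":0,"wy":0,"wz":-0.09},
  {"tx":0,"ty":0,"tz":0,"wx":0,"wy":0,"wz":-0.09},
  {"tx":0,"ty":0,"tz":0,"wx":0,"wy":0,"wz":-0.09},
  {"tx":0,"ty":0,"tz":0,"wx":0,"wy":0,"wz":-0.09},
  {"tx":0,"ty":0,"tz":0,"wx":0,"wy":0,"wz":-0.09},
  {"tx":0,"ty":0,"tz":0,"wx":0,"wy":0,"wz":-0.09},
  {"tx":0,"ty":0,"tz":0,"wx":0,"wy":0,"wz":-0.09},
  {"tx":0,"ty":0,"tz":0,"wx":0,"wy":0,"wz":-0.09},
])

```text
time_s: 6.38
ee_pos: [590.4, -24.3, 161.9]
ee_rot: [179.7, 0.3, 165.0]
force: [11.1, 6.0, -6.5]
gripper_width: 16.6
gripper_force: 25.0
```

>>> move_arm([
  {"tx":0,"ty":0,"tz":0,"wx":0,"wy":0,"wz":-0.09},
  {"tx":0,"ty":0,"tz":0,"wx":0,"wy":0,"wz":-0.09},
  {"tx":0,"ty":0,"tz":0,"wx":0,"wy":0,"wz":-0.09},
  {"tx":0,"ty":0,"tz":0,"wx":0,"wy":0,"wz":-0.09},
  {"tx":0,"ty":0,"tz":0,"wx":0,"wy":0,"wz":-0.09},
  {"tx":0,"ty":0,"tz":0,"wx":0,"wy":0,"wz":-0.09},
  {"tx":0,"ty":0,"tz":0,"wx":0,"wy":0,"wz":-0.09},
  {"tx":0,"ty":0,"tz":0,"wx":0,"wy":0,"wz":-0.09},
  {"tx":0,"ty":0,"tz":0,"wx":0,"wy":0,"wz":-0.09},
  {"tx":0,"ty":0,"tz":0,"wx":0,"wy":0,"wz":0},
  {"tx":0,"ty":0,"tz":0,"wx":0,"wy":0,"wz":0},
])

```text
time_s: 7.3
ee_pos: [588.0, -23.9, 161.9]
ee_rot: [179.9, 0.2, -148.8]
force: [5.6, 7.1, -3.2]
gripper_width: 16.5
gripper_force: 25.0
```

Run:
```python
from h import *
delta([587,-26,165],211); print(env.state()["torque"])
```

```text
tool cm [ 0.2  -0.12 -0.31] wz 0.003 | pos [588.  -23.9 161.9] [ 179.9    0.2 -148.8] F [ 5.6  7.1 -3.2] q [  -4.   22.   93.    0.   66. -125.] w 16.5 t 7.3
[ 0.88895572 -0.7982935  -0.080437  ]
```

>>> move_arm([
  {"tx":0,"ty":0,"tz":0,"wx":0,"wy":0,"wz":0},
  {"tx":0,"ty":0,"tz":0,"wx":0,"wy":0,"wz":0},
  {"tx":0,"ty":0,"tz":0,"wx":0,"wy":0,"wz":0},
  {"tx":0,"ty":0,"tz":0,"wx":0,"wy":0,"wz":0},
  {"tx":0,"ty":0,"tz":0,"wx":0,"wy":0,"wz":0},
  {"tx":0,"ty":0,"tz":0,"wx":0,"wy":0,"wz":0},
  {"tx":0,"ty":0,"tz":-3,"wx":0,"wy":0,"wz":0},
  {"tx":0,"ty":0,"tz":-3,"wx":0,"wy":0,"wz":0},
  {"tx":0,"ty":0,"tz":-3,"wx":0,"wy":0,"wz":0},
], gripper=6.5)

```text
time_s: 8.05
ee_pos: [586.5, -26.2, 252.7]
ee_rot: [179.9, -0.1, -148.8]
force: [-0.1, -0.9, 0.2]
gripper_width: 64.7
gripper_force: 0.0
```

Run:
```python
from h import *
delta([482.6,307.2,260],211)
```

```text
tool cm [-8.37 33.9  -0.73] wz 0.003 | pos [586.5 -26.2 252.7] [ 1.799e+02 -1.000e-01 -1.488e+02] F [-0.1 -0.9  0.2] q [  -4.   18.   84.    0.   78. -125.] w 64.7 t 8.1
```

>>> move_arm([
  {"tx":-0.84,"ty":3.39,"tz":0,"wx":0,"wy":0,"wz":0},
  {"tx":-0.84,"ty":3.39,"tz":0,"wx":0,"wy":0,"wz":0},
  {"tx":-0.84,"ty":3.39,"tz":0,"wx":0,"wy":0,"wz":0},
  {"tx":-0.84,"ty":3.39,"tz":0,"wx":0,"wy":0,"wz":0},
  {"tx":-0.84,"ty":3.39,"tz":0,"wx":0,"wy":0,"wz":0},
  {"tx":-0.84,"ty":3.39,"tz":0,"wx":0,"wy":0,"wz":0},
  {"tx":-0.84,"ty":3.39,"tz":0,"wx":0,"wy":0,"wz":0},
  {"tx":-0.84,"ty":3.39,"tz":0,"wx":0,"wy":0,"wz":0},
  {"tx":-0.84,"ty":3.39,"tz":0,"wx":0,"wy":0,"wz":0},
  {"tx":-0.84,"ty":3.39,"tz":0,"wx":0,"wy":0,"wz":0},
])

```text
time_s: 8.88
ee_pos: [482.5, 308.8, 252.1]
ee_rot: [-180.0, 0.0, -148.8]
force: [1.1, -0.0, -0.6]
gripper_width: 64.8
gripper_force: 0.0
```

>>> move_arm([
  {"tx":0,"ty":0,"tz":0,"wx":0,"wy":0,"wz":0.121},
  {"tx":0,"ty":0,"tz":0,"wx":0,"wy":0,"wz":0.121},
  {"tx":0,"ty":0,"tz":0,"wx":0,"wy":0,"wz":0.121},
  {"tx":0,"ty":0,"tz":0,"wx":0,"wy":0,"wz":0.121},
  {"tx":0,"ty":0,"tz":0,"wx":0,"wy":0,"wz":0.121},
  {"tx":0,"ty":0,"tz":0,"wx":0,"wy":0,"wz":0.121},
  {"tx":0,"ty":0,"tz":0,"wx":0,"wy":0,"wz":0.121},
  {"tx":0,"ty":0,"tz":0,"wx":0,"wy":0,"wz":0.121},
  {"tx":0,"ty":0,"tz":0,"wx":0,"wy":0,"wz":0.121},
  {"tx":0,"ty":0,"tz":0,"wx":0,"wy":0,"wz":0.121},
  {"tx":0,"ty":0,"tz":0,"wx":0,"wy":0,"wz":0.121},
  {"tx":0,"ty":0,"tz":0,"wx":0,"wy":0,"wz":0.121},
])

```text
time_s: 9.88
ee_pos: [483.3, 307.2, 251.9]
ee_rot: [-180.0, -0.0, 127.6]
force: [0.6, 0.3, -0.3]
gripper_width: 65.1
gripper_force: 0.0
```

Run:
```python
from h import *
t=grab("top");s=grab("scene","pics/s2.png")
A=cv2.resize(t["color"][135:275,270:410],(400,400),interpolation=2)
B=cv2.resize(s["color"][165:315,170:320],(400,400),interpolation=2)
cv2.imwrite("pics/c3.png",np.hstack([A,B])[:,:,::-1])
delta([482.6,307.2,63],128)
```

```text
tool cm [ 0.04 -0.06 18.9 ] wz -0.0 | pos [483.3 307.3 252. ] [-180.   -0.  128.] F [0.2 0.5 0.4] q [31. 17. 86.  0. 77. -7.] w 64.9 t 10.0
```

View pics/c3.png

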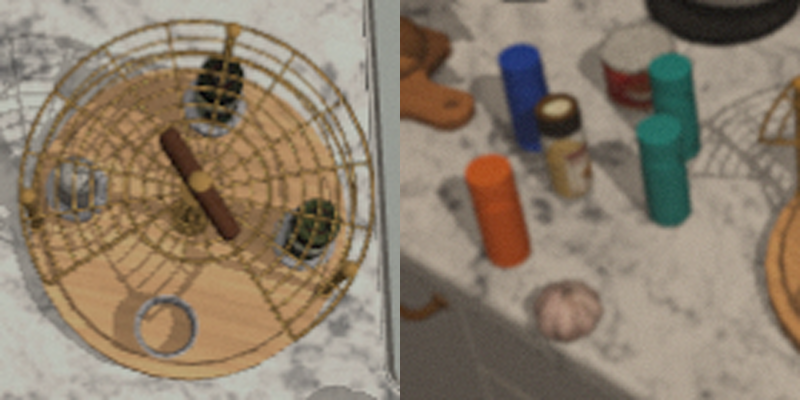

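The top view shows the empty cup in the middle of the gap, at crop (165,325). The jar is still upright among the look-alikes. I'll lower and grasp.

>>> move_arm([
  {"tx":0.04,"ty":-0.06,"tz":3,"wx":0,"wy":0,"wz":0},
  {"tx":0,"ty":0,"tz":3,"wx":0,"wy":0,"wz":0},
  {"tx":0,"ty":0,"tz":3,"wx":0,"wy":0,"wz":0},
  {"tx":0,"ty":0,"tz":2.5,"wx":0,"wy":0,"wz":0},
  {"tx":0,"ty":0,"tz":2,"wx":0,"wy":0,"wz":0},
  {"tx":0,"ty":0,"tz":2,"wx":0,"wy":0,"wz":0},
  {"tx":0,"ty":0,"tz":2,"wx":0,"wy":0,"wz":0},
  {"tx":0,"ty":0,"tz":1.6,"wx":0,"wy":0,"wz":0},
  {"tx":0,"ty":0,"tz":0,"wx":0,"wy":0,"wz":0},
])

```text
time_s: 10.73
ee_pos: [480.5, 306.0, 57.7]
ee_rot: [-179.6, -0.0, 128.2]
force: [0.8, -0.1, -0.9]
gripper_width: 65.4
gripper_force: 0.0
```

>>> move_arm([
  {"tx":0,"ty":0,"tz":0,"wx":0,"wy":0,"wz":0},
  {"tx":0,"ty":0,"tz":0,"wx":0,"wy":0,"wz":0},
  {"tx":0,"ty":0,"tz":0,"wx":0,"wy":0,"wz":0},
  {"tx":0,"ty":0,"tz":0,"wx":0,"wy":0,"wz":0},
  {"tx":0,"ty":0,"tz":0,"wx":0,"wy":0,"wz":0},
  {"tx":0,"ty":0,"tz":0,"wx":0,"wy":0,"wz":0},
  {"tx":0,"ty":0,"tz":0,"wx":0,"wy":0,"wz":0},
  {"tx":0,"ty":0,"tz":0,"wx":0,"wy":0,"wz":0},
], gripper=3, force=15)

```text
time_s: 11.4
ee_pos: [483.8, 308.1, 62.1]
ee_rot: [179.8, 0.0, 128.0]
force: [1.4, 1.8, 5.5]
gripper_width: 41.3
gripper_force: 14.9
```

Run:
```python
from h import *
t=grab("top");s=grab("scene")
delta([482.6,307.2,260],166)
Z=plane(t,327.5,248.4,52); print("cup guess",Z, "scene px",proj(s,Z),"axis-model",[587+105*np.cos(np.radians(166)),-26+105*np.sin(np.radians(166))])
A=cv2.resize(t["color"][230:270,302:352],(400,320),interpolation=2)
u,v=proj(s,Z).astype(int); print(u,v)
B=cv2.resize(s["color"][v-20:v+20,u-25:u+25],(400,320),interpolation=2)
C=cv2.resize(t["color"][210:280,160:260],(400,280),interpolation=2)
D=cv2.resize(s["color"][165:265,170:313],(400,280),interpolation=2)
cv2.imwrite("pics/c4.png",np.vstack([np.hstack([A,B]),np.hstack([C,D])])[:,:,::-1])
```

```text
tool cm [  0.    -0.15 -19.79] wz -0.663 | pos [483.8 308.1  62.1] [179.8   0.  128. ] F [1.1 1.3 5.7] q [ 31.  26. 102.   0.  52.  -7.] w 40.8 t 11.5
cup guess [487.07622252   0.84335925  52.        ] scene px [336.69798543 275.33852377] axis-model [np.float64(485.1189487410204), np.float64(-0.5982009620348876)]
336 275
```

View pics/c4.png

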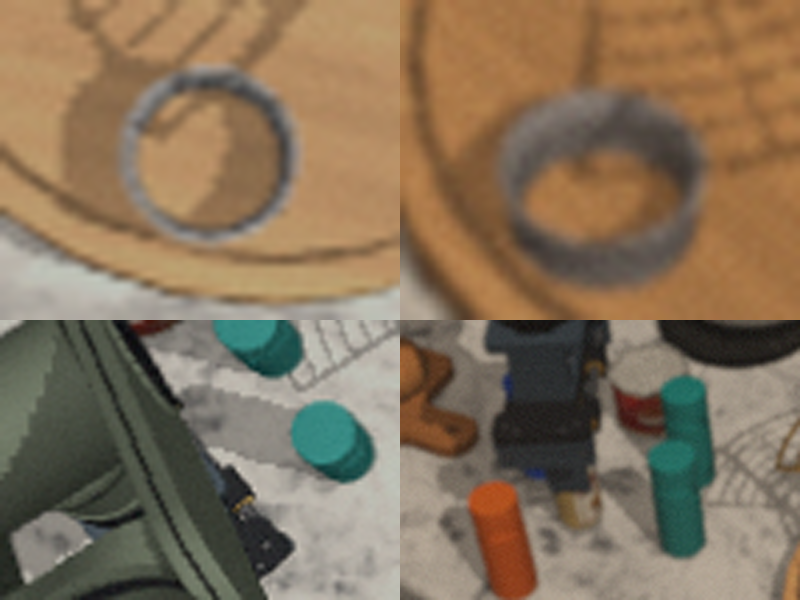

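The jar is gripped: opening 41 mm, upright in the scene view. The cup rim is centred at top (327.75,248.9) and scene about (335.8,275.4).

Run:
```python
from h import *
t=grab("top");s=grab("scene")
print(plane(t,327.75,248.9,52),plane(s,335.8,275.4,52),two(t,(327.75,248.9),s,(335.8,275.4)))
```

```text
[4.85777933e+02 2.46133216e-01 5.20000000e+01] [485.81430033   2.35142321  52.        ] (array([485.05469776,   0.8869271 ,  53.87602278]), np.float64(1.5179985129161533))
```

>>> move_arm([
  {"tx":0,"ty":0,"tz":-0.5,"wx":0,"wy":0,"wz":0},
  {"tx":0,"ty":0,"tz":-1.5,"wx":0,"wy":0,"wz":0},
  {"tx":0,"ty":0,"tz":-3,"wx":0,"wy":0,"wz":0},
  {"tx":0,"ty":0,"tz":-3,"wx":0,"wy":0,"wz":0},
  {"tx":0,"ty":0,"tz":-3,"wx":0,"wy":0,"wz":0},
  {"tx":0,"ty":0,"tz":-3,"wx":0,"wy":0,"wz":0},
  {"tx":0,"ty":0,"tz":-3,"wx":0,"wy":0,"wz":0},
  {"tx":0,"ty":0,"tz":-2,"wx":0,"wy":0,"wz":0},
], force=15)

```text
time_s: 12.27
ee_pos: [482.4, 307.2, 253.4]
ee_rot: [179.9, 0.0, 128.0]
force: [1.2, 0.5, -1.8]
gripper_width: 41.0
gripper_force: 14.9
```

>>> move_arm([
  {"tx":0,"ty":0,"tz":0,"wx":0,"wy":0,"wz":-0.07},
  {"tx":0,"ty":0,"tz":0,"wx":0,"wy":0,"wz":-0.07},
  {"tx":0,"ty":0,"tz":0,"wx":0,"wy":0,"wz":-0.07},
  {"tx":0,"ty":0,"tz":0,"wx":0,"wy":0,"wz":-0.07},
  {"tx":0,"ty":0,"tz":0,"wx":0,"wy":0,"wz":-0.07},
  {"tx":0,"ty":0,"tz":0,"wx":0,"wy":0,"wz":-0.07},
  {"tx":0,"ty":0,"tz":0,"wx":0,"wy":0,"wz":-0.07},
  {"tx":0,"ty":0,"tz":0,"wx":0,"wy":0,"wz":-0.07},
  {"tx":0,"ty":0,"tz":0,"wx":0,"wy":0,"wz":-0.07},
  {"tx":0,"ty":0,"tz":0,"wx":0,"wy":0,"wz":-0.033},
])

```text
time_s: 13.1
ee_pos: [481.6, 306.7, 250.0]
ee_rot: [-179.9, -0.1, 166.1]
force: [-0.3, 0.8, -2.1]
gripper_width: 40.5
gripper_force: 14.9
```

Run:
```python
from h import *
delta([486.5,-0.5,200],166)
```

```text
tool cm [ -7.83 -29.71   5.  ] wz 0.003 | pos [481.6 306.7 250. ] [-1.799e+02 -1.000e-01  1.661e+02] F [-0.3  0.8 -2.1] q [ 31.  17.  86.  -0.  77. -45.] w 40.5 t 13.1
```

>>> move_arm([
  {"tx":-0.4,"ty":-1.5,"tz":0,"wx":0,"wy":0,"wz":0},
  {"tx":-0.77,"ty":-2.97,"tz":0,"wx":0,"wy":0,"wz":0},
  {"tx":-0.77,"ty":-2.97,"tz":0,"wx":0,"wy":0,"wz":0},
  {"tx":-0.77,"ty":-2.97,"tz":0,"wx":0,"wy":0,"wz":0},
  {"tx":-0.77,"ty":-2.97,"tz":0,"wx":0,"wy":0,"wz":0},
  {"tx":-0.77,"ty":-2.97,"tz":0,"wx":0,"wy":0,"wz":0},
  {"tx":-0.77,"ty":-2.97,"tz":0,"wx":0,"wy":0,"wz":0},
  {"tx":-0.77,"ty":-2.97,"tz":0,"wx":0,"wy":0,"wz":0},
  {"tx":-0.77,"ty":-2.97,"tz":0,"wx":0,"wy":0,"wz":0},
  {"tx":-0.77,"ty":-2.97,"tz":0,"wx":0,"wy":0,"wz":0},
  {"tx":-0.38,"ty":-1.45,"tz":0,"wx":0,"wy":0,"wz":0},
])

```text
time_s: 14.02
ee_pos: [483.8, -3.0, 250.4]
ee_rot: [-179.9, -0.1, 165.8]
force: [-0.1, -0.2, -1.2]
gripper_width: 40.3
gripper_force: 14.9
```

>>> move_arm([
  {"tx":0,"ty":0,"tz":2,"wx":0,"wy":0,"wz":0},
  {"tx":0,"ty":0,"tz":3,"wx":0,"wy":0,"wz":0},
  {"tx":0,"ty":0,"tz":3,"wx":0,"wy":0,"wz":0},
  {"tx":0,"ty":0,"tz":2,"wx":0,"wy":0,"wz":0},
  {"tx":0,"ty":0,"tz":1.5,"wx":0,"wy":0,"wz":0},
  {"tx":0,"ty":0,"tz":0,"wx":0,"wy":0,"wz":0},
  {"tx":0,"ty":0,"tz":0,"wx":0,"wy":0,"wz":0},
])

```text
time_s: 14.6
ee_pos: [484.3, 0.2, 135.4]
ee_rot: [-180.0, -0.2, 165.9]
force: [1.2, 0.0, -0.1]
gripper_width: 40.8
gripper_force: 14.9
```

Run:
```python
from h import *
s=grab("scene"); delta([485.5,.5,93],166)
p=env.state()["ee_pos"]; 
for z in (p[2]-61.5,): print("predicted jar foot px",proj(s,[p[0],p[1],z]),"cup rim",proj(s,[485.5,.5,52]))
B=cv2.resize(s["color"][215:300,290:400],(776,600),interpolation=2); cv2.imwrite("pics/c5.png",B[:,:,::-1])
```

```text
tool cm [-0.01  0.02  4.34] wz -0.001 | pos [4.854e+02 3.000e-01 1.364e+02] [-180.    -0.   165.9] F [ 0.8  0.2 -0.7] q [ -1.  14. 108.  -0.  58. -77.] w 40.4 t 14.7
predicted jar foot px [336.36879467 268.92593998] cup rim [336.41239021 275.855566  ]
```

View pics/c5.png

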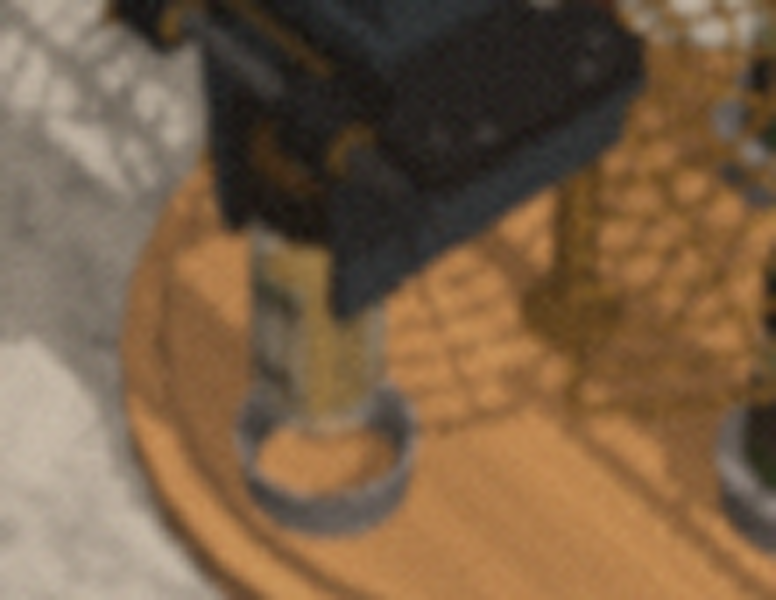

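The jar hangs upright just above the cup. Its foot is at crop x≈320 and the cup centre at about 326, so it needs roughly 1 mm of correction. I'll lower slowly while watching the force.

>>> move_arm([
  {"tx":-0.1,"ty":-0.08,"tz":0,"wx":0,"wy":0,"wz":0},
  {"tx":0,"ty":0,"tz":0.7,"wx":0,"wy":0,"wz":0},
  {"tx":0,"ty":0,"tz":0.7,"wx":0,"wy":0,"wz":0},
  {"tx":0,"ty":0,"tz":0.5,"wx":0,"wy":0,"wz":0},
  {"tx":0,"ty":0,"tz":0.4,"wx":0,"wy":0,"wz":0},
  {"tx":0,"ty":0,"tz":0.4,"wx":0,"wy":0,"wz":0},
  {"tx":0,"ty":0,"tz":0,"wx":0,"wy":0,"wz":0},
])

```text
time_s: 15.23
ee_pos: [485.6, -0.2, 107.9]
ee_rot: [-180.0, -0.1, 166.0]
force: [-0.6, -0.2, -1.7]
gripper_width: 40.8
gripper_force: 14.9
```

>>> move_arm([
  {"tx":0,"ty":0,"tz":0.3,"wx":0,"wy":0,"wz":0},
  {"tx":0,"ty":0,"tz":0.3,"wx":0,"wy":0,"wz":0},
  {"tx":0,"ty":0,"tz":0.3,"wx":0,"wy":0,"wz":0},
  {"tx":0,"ty":0,"tz":0.2,"wx":0,"wy":0,"wz":0},
  {"tx":0,"ty":0,"tz":0,"wx":0,"wy":0,"wz":0},
  {"tx":0,"ty":0,"tz":0,"wx":0,"wy":0,"wz":0},
])

```text
time_s: 15.73
ee_pos: [486.3, -0.3, 97.8]
ee_rot: [180.0, -0.0, 166.0]
force: [-0.4, -0.3, -1.3]
gripper_width: 40.3
gripper_force: 14.9
```

No contact yet, and about 6 mm to go.

>>> move_arm([
  {"tx":0,"ty":0,"tz":0.2,"wx":0,"wy":0,"wz":0},
  {"tx":0,"ty":0,"tz":0.2,"wx":0,"wy":0,"wz":0},
  {"tx":0,"ty":0,"tz":0,"wx":0,"wy":0,"wz":0},
  {"tx":0,"ty":0,"tz":0,"wx":0,"wy":0,"wz":0},
])

```text
time_s: 16.07
ee_pos: [486.2, -0.3, 93.8]
ee_rot: [180.0, -0.0, 166.0]
force: [-0.4, -0.2, -1.7]
gripper_width: 41.1
gripper_force: 14.9
```

>>> move_arm([
  {"tx":0,"ty":0,"tz":0.15,"wx":0,"wy":0,"wz":0},
  {"tx":0,"ty":0,"tz":0,"wx":0,"wy":0,"wz":0},
  {"tx":0,"ty":0,"tz":0,"wx":0,"wy":0,"wz":0},
])

```text
time_s: 16.32
ee_pos: [486.2, -0.3, 92.4]
ee_rot: [180.0, -0.0, 166.0]
force: [1.8, -0.6, -1.1]
gripper_width: 40.6
gripper_force: 14.9
```

>>> move_arm([
  {"tx":0,"ty":0,"tz":0.1,"wx":0,"wy":0,"wz":0},
  {"tx":0,"ty":0,"tz":0,"wx":0,"wy":0,"wz":0},
  {"tx":0,"ty":0,"tz":0,"wx":0,"wy":0,"wz":0},
])

```text
time_s: 16.57
ee_pos: [486.7, -0.2, 91.8]
ee_rot: [180.0, 0.1, 166.0]
force: [0.8, 0.3, 2.5]
gripper_width: 40.6
gripper_force: 14.9
```

>>> move_arm([
  {"tx":0,"ty":0,"tz":0.08,"wx":0,"wy":0,"wz":0},
  {"tx":0,"ty":0,"tz":0,"wx":0,"wy":0,"wz":0},
  {"tx":0,"ty":0,"tz":0,"wx":0,"wy":0,"wz":0},
])

```text
time_s: 16.82
ee_pos: [486.9, 0.0, 91.5]
ee_rot: [179.9, 0.1, 166.0]
force: [-1.3, 1.9, 5.6]
gripper_width: 40.8
gripper_force: 15.0
```

>>> move_arm([
  {"tx":0,"ty":0,"tz":0,"wx":0,"wy":0,"wz":0},
  {"tx":0,"ty":0,"tz":0,"wx":0,"wy":0,"wz":0},
  {"tx":0,"ty":0,"tz":0,"wx":0,"wy":0,"wz":0},
  {"tx":0,"ty":0,"tz":0,"wx":0,"wy":0,"wz":0},
  {"tx":0,"ty":0,"tz":0,"wx":0,"wy":0,"wz":0},
  {"tx":0,"ty":0,"tz":0,"wx":0,"wy":0,"wz":0},
  {"tx":0,"ty":0,"tz":0,"wx":0,"wy":0,"wz":0},
], gripper=6.5)

```text
time_s: 17.4
ee_pos: [486.2, -0.3, 90.5]
ee_rot: [-180.0, -0.0, 166.0]
force: [-0.4, 0.2, 0.2]
gripper_width: 64.8
gripper_force: 0.0
```

>>> move_arm([
  {"tx":0,"ty":0,"tz":-1,"wx":0,"wy":0,"wz":0},
  {"tx":0,"ty":0,"tz":-2,"wx":0,"wy":0,"wz":0},
  {"tx":0,"ty":0,"tz":-3,"wx":0,"wy":0,"wz":0},
  {"tx":0,"ty":0,"tz":-3,"wx":0,"wy":0,"wz":0},
  {"tx":0,"ty":0,"tz":-3,"wx":0,"wy":0,"wz":0},
  {"tx":0,"ty":0,"tz":-3,"wx":0,"wy":0,"wz":0},
  {"tx":0,"ty":0,"tz":-2,"wx":0,"wy":0,"wz":0},
  {"tx":0,"ty":3.5,"tz":0,"wx":0,"wy":0,"wz":0},
  {"tx":0,"ty":3.5,"tz":0,"wx":0,"wy":0,"wz":0},
  {"tx":0,"ty":3.5,"tz":0,"wx":0,"wy":0,"wz":0},
  {"tx":0,"ty":3.5,"tz":0,"wx":0,"wy":0,"wz":0},
  {"tx":0,"ty":3.5,"tz":0,"wx":0,"wy":0,"wz":0},
])

```text
time_s: 18.4
ee_pos: [528.8, 171.0, 260.7]
ee_rot: [180.0, 0.0, 166.0]
force: [0.8, -0.0, 0.3]
gripper_width: 64.8
gripper_force: 0.0
```

>>> move_arm([
  {"tx":0,"ty":3.5,"tz":0,"wx":0,"wy":0,"wz":0},
  {"tx":0,"ty":3.5,"tz":0,"wx":0,"wy":0,"wz":0},
  {"tx":0,"ty":0,"tz":0,"wx":0,"wy":0,"wz":0},
  {"tx":0,"ty":0,"tz":0,"wx":0,"wy":0,"wz":0},
])

```text
time_s: 18.73
ee_pos: [545.6, 238.8, 259.8]
ee_rot: [-179.9, -0.1, 166.1]
force: [-0.4, -0.6, -1.5]
gripper_width: 65.0
gripper_force: 0.0
```

Run:
```python
from h import *
s=grab("scene");t=grab("top"); delta([485.5,.5,93],166)
A=cv2.resize(t["color"][135:275,270:410],(400,400),interpolation=2)
B=cv2.resize(s["color"][195:305,285:395],(400,400),interpolation=2)
cv2.imwrite("pics/c6.png",np.hstack([A,B])[:,:,::-1])
```

```text
tool cm [  0.08 -24.38  16.74] wz -0.0 | pos [545.3 236.8 260.4] [-179.9   -0.   166. ] F [-0.7  0.1  0.2] q [ 22.  19.  82.  -0.  79. -54.] w 64.6 t 18.8
```

View pics/c6.png

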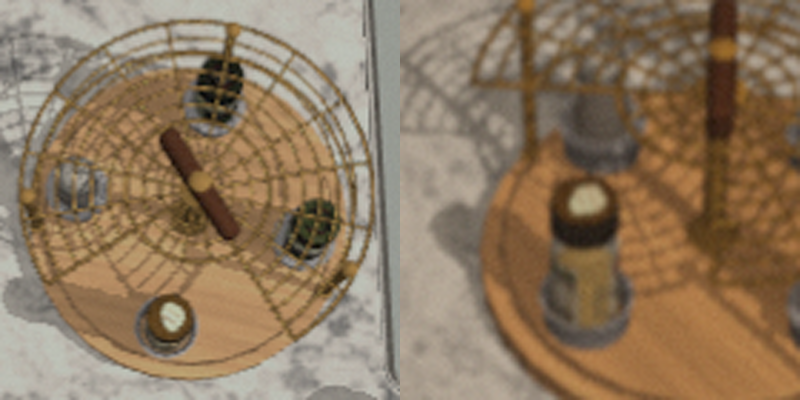

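The jar stands upright, seated in the cup (top crop (168,322), scene crop (587,275)). The deck is unchanged in its stop and the arm is clear. I'll hand it in.

```bash
python3 -c "
from workcell import env
print(env.job_done())"
```

```text
the job is handed in; nothing more can be done
None
```

The spice jar stands upright and released in the rack's formerly empty place, which is clicked into the middle of the gap; the job was handed in at about 19 s, and no verdict came back.

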